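# Send the tabbed die through the tip skip into the wash tank

### The job

Lift the steel die with the flat upright tab straight up out of its pocket in the wooden tray, and set it down upright in the bed of the little tip skip. Then raise the skip's handle so that it tips well forward over its wheels, wait until the die has slid into the wash tank under the clear cover, and lower the handle gently until the skip is fully back on its rest. Leave the other two dies in their pockets and the loose things around where they are.

Things in the scene. Friction and masses are not known exactly. Their poses are not given: they have to be found in the camera images.
- tab_die_mid (a point): The die to move: dark steel block 40 x 40 x 20 mm with a flat bright tab upright on top, 30 mm long (die x), 10 mm thick (die y), from 20 to 50 mm above the underside. Point on its axis, 25 mm above the underside; z up, at the start x along the tray's x. 0.10 to 0.21 kg. In its pocket the block is flush with the tray's top: only the tab stands out.
- post_die_mid (a point): Another die, to be left in its pocket: same 40 x 40 x 20 mm block, with an upright round post 16 mm across on top, 50 mm high overall; point on its axis 25 mm above its underside.
- button_die_mid (a point): Another die, to be left in its pocket: same block, with a thin stem and a round disc head 28 mm across on top, 50 mm high overall; point on its axis 25 mm above its underside.
- die_tray: Fixed dark wooden tray, 232 (x) x 76 (y) x 28 (z) mm, origin at the centre of its underside. Three square pockets along its x, at x = -72, 0 and +72 mm: 43 x 43 mm, 20 mm deep (floor 8 mm above the bench), 1.5 mm play on each side of a die. Each holds one die; which die is where varies.
- wash_station: Fixed plywood base with the tip skip and the wash tank; origin on the bench directly below the skip's axle, x from the skip's handle over the axle to the tank, z up. The tank lies at x = 55 to 160 mm, y = -70 to 70 mm, open towards the skip; a clear flat cover lies over it, 147 to 151 mm above the bench, x = 73 to 163 mm.
- tank_floor (a point): Centre of the wash tank's floor, 11 mm above the bench. The tank is 102 (x) x 134 (y) mm inside, its front lip 9 mm and its other walls 41 mm above this floor; axes as the station's.
- skip_axle (a point): The skip's hinge: the axle runs along the station's y through this point, 50 mm above the bench.
- tip_skip (a joint): Tip angle of the skip in rad: 0 at rest (bed level), growing to its stop at 1.05 as the handle is raised and the bed tips forward over the axle. No spring, little friction; the 0.4 kg skip falls back by its weight when let go at small angles and is nearly balanced near the stop. The die starts to slide by itself somewhere between 0.4 and 0.7 rad.
- skip_bed (a point): Point on the upper face of the skip's bed, moving with the skip; x to the tank, z up out of the bed. At rest it is 80 mm above the bench, 20 mm behind the axle and 30 mm above it. The flat bed reaches from 72 mm behind this point to 70 mm ahead, is 100 mm wide, with 18 mm walls at the sides and back, open in front.
- skip_handle (a point): Middle of the skip's handle: round wooden cross bar 14 mm thick along the station's y, 90 mm free between its side rods; moves with the skip. At rest 165 mm behind the axle (station -x) and 30 mm above it, 80 mm above the bench, 62 mm free between bar and bed. It swings about the axle in an arc of 168 mm radius.
- sample_jar: Loose bystander: clear sample jar, 36 mm across, 60 mm high; origin at the centre of its underside.
- loupe: Loose bystander: black eye loupe, 34 mm across, 30 mm high; origin at the centre of its underside.
- steel_block: Loose bystander: black steel bench block, 44 x 66 x 22 mm; origin at the centre of its underside.
- puffer: Loose bystander: red rubber air puffer, 42 x 88 x 42 mm; origin at the centre of its underside.
- hammer: Loose bystander: small hammer lying flat, 38 x 174 x 10 mm; origin at the centre of its underside.
Mind the look-alikes: they are no part of the job. What is shaped like the part that bears tab_die_mid but purple or yellow is not meant.

How it is judged:
By the outcome, as a careful person would: the job done as asked, in the order asked, and still so for the second after the job is handed in, with the robot touching nothing.
It also fails if it takes over 64 s, if anything falls off the work surface, if the arm or the gripper's body presses on something with over 40 N, if the wrist force passes 120 N, or if a joint passes its speed limit or range.

### The arm

A 6-joint arm with a two-finger parallel gripper is mounted at the origin on a cart in front of the work surface, level with it; the furniture and walls round the work are solid. World frame = base frame: x ahead of the robot, y to its left, z up, the work surface at z = 0. Lengths are in m, angles in degrees, forces in N, time in s.
With the tool pointing down it reaches from about 0.3 to 0.75 m from the base axis. Payload 8.5 kg.
Tool frame: the origin (TCP) lies midway between the tips of the shut fingers; the grasp point (between the pads) lies 19 mm behind it; z points along the fingers, y is the direction in which the jaws open and shut (so a half turn about z gives the same grasp; the last joint's range is limited). The gripper opens to 85 mm and grips with 20 to 120 N. Pads are 22 mm wide; open, the fingers measure 114 mm over their backs; the gripper's body (76 mm by 85 mm) begins 54 mm behind the grasp point. The pads swing forward as they close: fully open they stand 13 mm farther back than shut.
Start: joints at [62.664, 21.807, 74.336, -0, 83.858, -12.336], TCP at [0.142, 0.531, 0.231] pointing down, gripper open.
Joint ranges: [-178.18, 178.18], [-50.72, 133.34], [12.68, 142.11], [-81.47, 261.47], [9.98, 163.14], [-165.26, 165.26]. Speed limits (degrees/s): [136.94, 136.94, 180, 180, 180, 180].

### API

Orientations are given as a 3x3 rotation matrix whose columns are the frame's x, y, z axes.
In Python, from rig import env, viewer, ticket gives the robot as it stands. The module is installed in compiled form; this text tells all that it offers.
- The arm moves only by the shell command python3 -m pendant 'ROWS' [FORCE]. ROWS is JSON, a list of rows, each a list of 3 entries, a list of its own where there are three numbers: the shift along the world's x, y, z in mm, then the turn about the world's z in rad, then the opening, from -1 (shut) to 1 (fully open). A call has 1 to 12 rows; each row shifts and turns the pose as measured when the row begins; what a row does not reach is not made up. A row lasts 1/8 s, in which the tool goes at most 62.5 mm and 10.7 degrees, less where a joint would pass 70% of its speed; a pose out of reach is approached as far as the arm can. A call with a gripper value outside its range is refused whole. The fingers move at their own pace and stop on an object; FORCE is the grip in N (left out, the last holds). Time passes only in rows, so rows that do not move let the fingers close. It gives the time, the measured TCP pose, the force and the opening at its end, in the units of the state.
- env.observe(): the state, without advancing time (a new reading comes with each control period).
- viewer.get_image(name): name is "scene" or "top"; returns (picture, depth): 420x560x3 uint8, red, green, blue; 420x560 float32, m along the optical axis (not along the pixel's ray), 0 where there is no reading.
- viewer.camera_params(name): a dict with "fx", "fy", "cx", "cy" (pixels), "rvec" (rotation vector, rad) and "tvec" (3), from world to camera coordinates, as OpenCV has them. Camera axes: x right, y down, z forward; pixel columns grow to the right and rows downward; lengths in m; the calibration is good to about 2 mm. A picture is of the moment at which its call begins. camera_params takes no time and is no camera call.
- ticket.close_job(): hands the job in, once; it reports no verdict.
The state is a dict: "time_s": time; "q": joint angles; "qvel": joint speeds; "joint_efforts": joint torques, N m; "position": TCP position; "tool_rot": TCP orientation; "ft_force": force on the tool from outside, world axes, zero at the start; "wrist_torque": the same for the moment, N m; "grip_width": finger opening in m.
Only numpy, scipy, OpenCV 4.12 (cv2) and the standard library are available. Lean on these libraries where they do the work, as an engineer would, in place of code of your own. Each camera call takes 0.05 s, during which the arm holds its last target. There are 200 camera calls.

## Working session

There is one attempt and no reset: what is moved stays moved. The work goes in short steps, Python scripts to look and compute and a shell command to move; the robot and the scene stay as the last step left them, time stands still between calls to the robot, and variables do not carry over. Pictures are saved under pics/ and viewed, about 8 in all and at most 12, crops included, and the job is handed in when it is done.

```bash
mkdir -p pics; cat > h.py <<'E'
import numpy as np, cv2
from rig import env, viewer, ticket
def cam(n):
    p=viewer.camera_params(n); R=cv2.Rodrigues(np.array(p["rvec"],float))[0]; return p,R,np.array(p["tvec"],float).ravel()
def cloud(n,d):
    p,R,t=cam(n); v,u=np.indices(d.shape)
    c=np.stack([(u-p["cx"])/p["fx"]*d,(v-p["cy"])/p["fy"]*d,d],-1)
    w=(c-t)@R; w[d<=0]=np.nan; return w
def proj(n,P):
    p,R,t=cam(n); c=np.atleast_2d(P)@R.T+t
    return np.c_[c[:,0]/c[:,2]*p["fx"]+p["cx"],c[:,1]/c[:,2]*p["fy"]+p["cy"]]
def ray(n,u,v,z):
    p,R,t=cam(n); d=R.T@np.array([(u-p["cx"])/p["fx"],(v-p["cy"])/p["fy"],1]); o=-R.T@t
    return o+d*(z-o[2])/d[2]
def snap(tag,names=("scene","top")):
    for n in names:
        i,d=viewer.get_image(n); cv2.imwrite(f"pics/{tag}_{n}.png",i[:,:,::-1]); np.save(f"pics/{tag}_{n}.npy",d)
E
python3 - <<'E'
from h import *
snap("a")
for n in("scene","top"):
    p,R,t=cam(n); print(n,-R.T@t,R[2],p["fx"])
a=cv2.imread("pics/a_top.png");b=cv2.imread("pics/a_scene.png")
s=env.observe();print(s["tool_rot"],s["position"],s["time_s"],s["ft_force"])
cv2.imwrite("pics/a_top2.png",cv2.resize(a,(800,600)))
cv2.imwrite("pics/a_scene2.png",cv2.resize(b,(800,600)))
E
```

```text
scene [ 0.06930252 -0.93595147  0.76632232] [ 0.40042388  0.73431232 -0.54812966] 482.3220909784892
top [ 0.30396287 -0.0158849   1.548695  ] [ 0.1624046  -0.00189985 -0.98672242] 542.3206816336882
[[-9.65924629e-01  2.58822756e-01 -6.26802226e-04]
 [ 2.58823319e-01  9.65924046e-01 -1.10753657e-03]
 [ 3.18787675e-04 -1.23202788e-03 -9.99999190e-01]] [0.1422272  0.53104111 0.23078714] 0.1 [-0.3696124   0.69807922 -0.2606743 ]
```

View pics/a_top2.png

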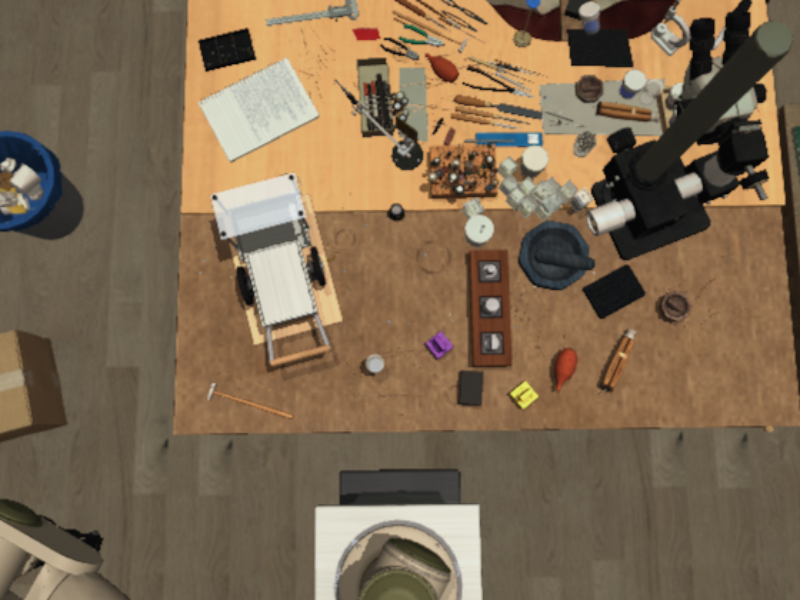

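View pics/a_scene2.png

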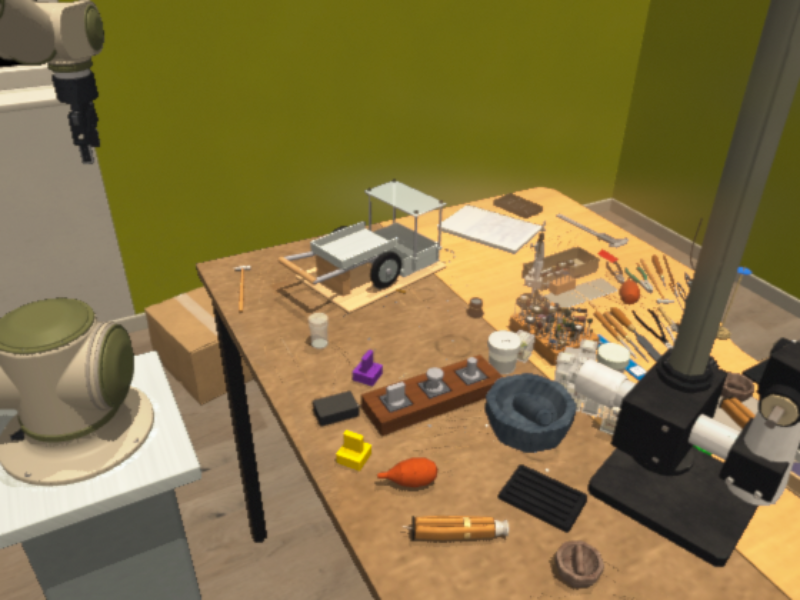

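The top view shows the tray at (490,308) with three dies at (490,270), (491,306) and (492,343). The skip is at (275,260), with its handle at (300,355) and the tank and cover at the upper left. The purple (438,345) and yellow (523,395) look-alikes are ruled out by colour. Next I'll enlarge the tray in both views and measure.

```bash
python3 - <<'E'
from h import *
b=cv2.imread("pics/a_scene.png");a=cv2.imread("pics/a_top.png")
c1=cv2.resize(b[240:310,245:360],None,fx=5,fy=5,interpolation=2)[:, :575]
c2=cv2.resize(a[165:265,315:370],None,fx=4,fy=4,interpolation=2)
h=max(c1.shape[0],c2.shape[0]);f=lambda c:np.vstack([c,np.zeros((h-c.shape[0],c.shape[1],3),np.uint8)])
cv2.imwrite("pics/crop1.png",np.hstack([f(c1),f(c2)]))
cv2.imwrite("pics/crop2.png",cv2.resize(a[115:265,140:245],None,fx=4,fy=4,interpolation=2))
d=np.load("pics/a_top.npy");w=cloud("top",d);z=w[...,2]
print("bench z",np.nanmedian(z[230:260,240:290]))
hsv=cv2.cvtColor(a,cv2.COLOR_BGR2HSV)
# tray: heights 22..34mm in ROI
m=np.zeros(z.shape,bool);m[165:265,320:365]=1
t=m&(z>.021)&(z<.034); P=w[t][:,:2].astype(np.float32); print("tray",t.sum(),cv2.minAreaRect(P))
t=m&(z>.045); n,l,s,c=cv2.connectedComponentsWithStats(t.astype(np.uint8))
for i in range(1,n):
    Q=w[l==i]; print("top",s[i],Q.mean(0),np.ptp(Q,0),cv2.minAreaRect(Q[:,:2].astype(np.float32)))
E
```

```text
bench z 0.0017412374817038945
tray 1902 ((0.5303235650062561, -0.1925784945487976), (0.10482456535100937, 0.2803240120410919), 86.17818450927734)
top [327 165  18   6  73] [ 0.66407413 -0.17060469  0.05990174] [0.01597334 0.04943896 0.02055534] ((0.6635617613792419, -0.17234474420547485), (0.014926432631909847, 0.04949773848056793), 2.7922275066375732)
top [363 175   2  10  11] [ 0.62774743 -0.25082351  0.05224285] [0.02671974 0.00348469 0.01759547] ((0.629416823387146, -0.2507031261920929), (0.002512015402317047, 0.02676144614815712), 86.80119323730469)
top [341 185   6   7  31] [ 0.60406007 -0.1921551   0.05800295] [0.01490209 0.01448872 0.01848317] ((0.6046221256256104, -0.19198788702487946), (0.014229312539100647, 0.014841988682746887), 87.07573699951172)
top [340 208  10  10  78] [ 0.53294046 -0.19267955  0.05908705] [0.02585476 0.02590033 0.01724503] ((0.5337271094322205, -0.19233109056949615), (0.025669530034065247, 0.026060249656438828), 1.071526050567627)
top [344 233   4  12  44] [ 0.46060014 -0.19265142  0.05889564] [0.0307717  0.00985672 0.01733425] ((0.4614652693271637, -0.19269965589046478), (0.00895603559911251, 0.030796803534030914), 87.16484069824219)
```

View pics/crop1.png

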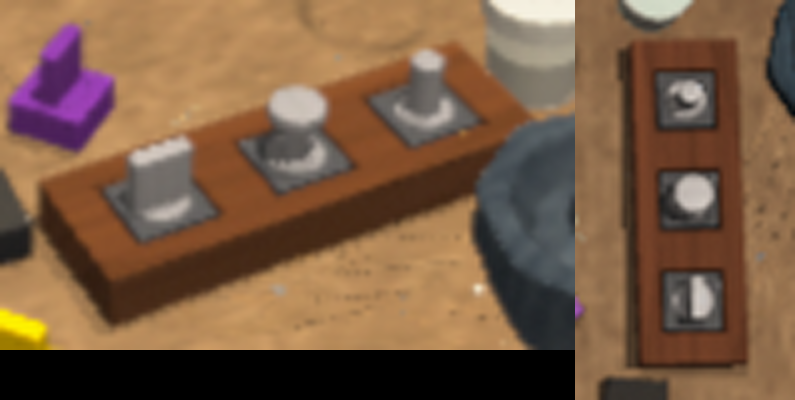

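View pics/crop2.png

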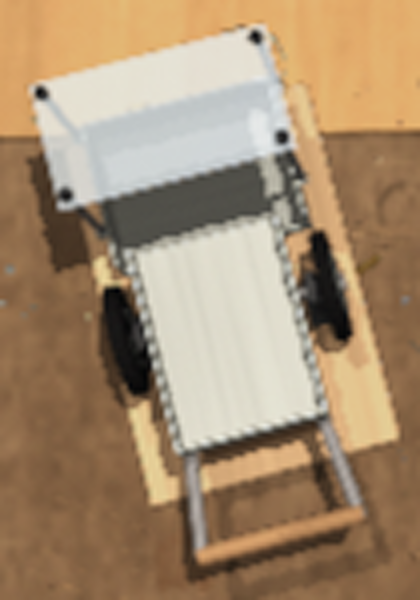

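The enlarged crops show the plain steel dies. The nearest has a flat bright tab (scene crop (160,175), top crop (692,300)), the middle one has a disc head, and the far one a round post. The nearest is the one meant, since the purple and yellow ones don't fit. Handle ends are at crop2 (203,552) and (357,515).

```bash
python3 - <<'E'
from h import *
g=lambda p,z:ray("top",*p,z)[:2]
C=[((u-575)/4+315,v/4+165) for u,v in((632,40),(737,40),(745,365),(640,368))]
T=[g(c,.028) for c in C]; print("tray",np.round(T,4),"c",np.mean(T,0),"len",np.linalg.norm(T[0]-T[3]),np.linalg.norm(T[0]-T[1]),"yaw",[np.degrees(np.arctan2(*(T[i]-T[j])[::-1])) for i,j in((0,3),(1,2))])
c2=lambda u,v:(u/4+140,v/4+115)
H=[g(c2(*p),.08) for p in((203,552),(357,515))]; v=H[0]-H[1]; print("handle",H,np.mean(H,0),np.linalg.norm(v),"yaw",np.degrees(np.arctan2(v[1],v[0]))-90)
F=[g(c2(*p),.098) for p in((185,447),(325,413))]; v=F[0]-F[1]; print("back wall",np.mean(F,0),np.linalg.norm(v),"yaw",np.degrees(np.arctan2(v[1],v[0]))-90)
F2=[g(c2(*p),.08) for p in((132,248),(268,216))]; v=F2[0]-F2[1];print("front",np.mean(F2,0),"yaw",np.degrees(np.arctan2(v[1],v[0]))-90)
K=[g(c2(*p),.151) for p in((40,92),(255,36),(282,137),(66,195))]; print("cover",np.mean(K,0))
d=np.mean(K,0)-np.mean(H,0); print("dir",np.degrees(np.arctan2(d[1],d[0])),np.linalg.norm(d),"exp .283")
# depth: bed plane & scene-cam tab
for n in("top","scene"):
    w=cloud(n,np.load(f"pics/a_{n}.npy"))
    h=np.mean(H,0); y=np.radians(14.5); q=(w[...,:2]-h)@np.array([[np.cos(y),-np.sin(y)],[np.sin(y),np.cos(y)]])
    m=(np.abs(q[...,1])<.012)&(np.abs(q[...,0])<.02)&(w[...,2]>.06)&(w[...,2]<.1); print(n,"handle pts",m.sum(),w[m].mean(0),w[m].max(0))
    m=(np.abs(q[...,1])<.03)&(q[...,0]>.09)&(q[...,0]<.19)&(w[...,2]>.05)&(w[...,2]<.13); print(n,"bed",m.sum(),np.median(w[m],0))
    m=(np.abs(w[...,0]-.461)<.025)&(np.abs(w[...,1]+.1927)<.02)&(w[...,2]>.036)&(w[...,2]<.075); Q=w[m];print(n,"tab",m.sum(),Q.mean(0),Q.min(0),Q.max(0))
E
```

```text
tray [[ 0.648  -0.1557]
 [ 0.6469 -0.231 ]
 [ 0.414  -0.2283]
 [ 0.4129 -0.1547]] c [ 0.53044616 -0.19243585] len 0.23503878348703627 0.07534252493144653 yaw [np.float64(-0.22958864352275998), np.float64(-0.6673843138642329)]
handle [array([0.4252168 , 0.23007959]), array([0.44889901, 0.12589431])] [0.43705791 0.17798695] 0.10684296426398641 yaw 12.806223237984895
back wall [0.50558922 0.19304112] 0.09673990538531443 yaw 13.05742547923515
front [0.64719572 0.23513033] yaw 12.848570371439067
cover [0.71096577 0.25017668]
dir 14.764829218049645 0.28326113905913725 exp .283
top handle pts 46 [0.43722168 0.17793189 0.08674959] [0.44605743 0.19112601 0.09291377]
top bed 780 [0.57305661 0.21258962 0.08148299]
top tab 56 [ 0.46105132 -0.19244477  0.0543188 ] [ 0.44612943 -0.21109701  0.03613678] [ 0.47690112 -0.17411224  0.06500305]
scene handle pts 27 [0.43503013 0.17607258 0.08394197] [0.44341052 0.18758699 0.0882013 ]
scene bed 290 [0.57167517 0.21513246 0.0806992 ]
scene tab 130 [ 0.45941661 -0.19444013  0.04994516] [ 0.44556592 -0.20011786  0.03622378] [ 0.47492512 -0.18466407  0.06094398]
```

```bash
python3 -m pendant '[[[35,-41,0],0,-0.1],[[35,-41,0],0,-0.1],[[35,-41,0],0,-0.1],[[35,-41,0],0,-0.1],[[35,-41,0],0,-0.1],[[35,-41,0],0,-0.1],[[35,-41,0],0.126,-0.1],[[35,-41,0],0.127,-0.1],[[5,-50,0],0,-0.1],[[5,-50,0],0,-0.1],[[5,-50,0],0,-0.1],[[5,-50,0],0,-0.1]]' 30
```

```text
time_s: 1.6
position: [0.4476, -0.0132, 0.2273]
tool_rot: [[-1.0, -0.006, -0.004], [-0.006, 1.0, -0.003], [0.004, -0.003, -1.0]]
ft_force: [1.2, 0.7, 0.8]
grip_width: 0.0383
```

```bash
python3 -m pendant '[[[4,-50,0],0,-0.1],[[4,-50,0],0,-0.1],[[4,-50,0],0,-0.1],[[1,-29,-20],0,-0.1],[[0,0,-40],0,-0.1],[[0,0,-40],0,-0.1],[[0,0,0],0,-0.1],[[0,0,0],0,-0.1]]'
```

```text
time_s: 2.6
position: [0.4597, -0.2024, 0.1247]
tool_rot: [[-1.0, -0.0, -0.005], [-0.0, 1.0, -0.003], [0.005, -0.003, -1.0]]
ft_force: [0.0, 0.0, 0.4]
grip_width: 0.0384
```

```bash
python3 -m pendant '[[[1,9,-15],0,-0.1],[[0,0,-25],0,-0.1],[[0,0,0],0,-0.1],[[0,0,0],0,-0.1]]'; python3 - <<'E'
from h import *
snap("b")
p=env.observe()["position"];print(p, proj("top",p),proj("scene",p))
a=cv2.imread("pics/b_top.png");b=cv2.imread("pics/b_scene.png")
cv2.imwrite("pics/crop3.png",np.hstack([cv2.resize(b[220:310,230:330],(400,360),interpolation=2),cv2.resize(a[190:280,295:395],(400,360),interpolation=2)]))
E
```

```text
time_s: 3.1
position: [0.4638, -0.1946, 0.0907]
tool_rot: [[-1.0, -0.001, 0.005], [-0.001, 1.0, -0.01], [-0.005, -0.01, -1.0]]
ft_force: [1.1, -0.4, -0.4]
grip_width: 0.0387
[ 0.46363246 -0.19454565  0.09037885] [[347.50614779 236.31499783]] [[277.95225374 258.7988582 ]]
```

View pics/crop3.png

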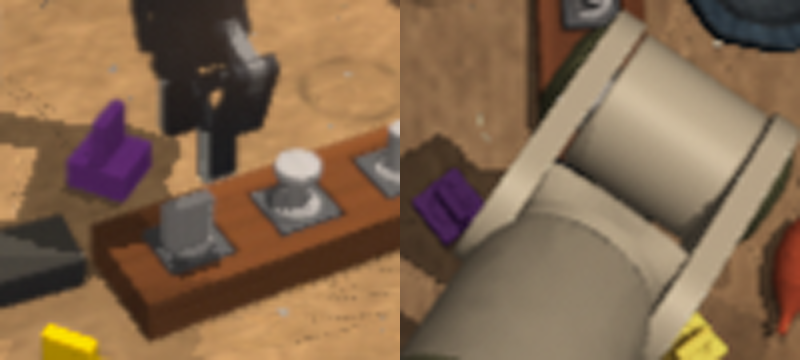

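The scene crop shows the open fingers right above the tab at (187,222). Now descending.

```bash
python3 -m pendant '[[[-3,1,0],0,-0.1],[[0,0,0],0,-0.1],[[0,0,-25],0,-0.1],[[0,0,-20],0,-0.1],[[0,0,-9],0,-0.1],[[0,0,0],0,-0.1],[[0,0,0],0,-0.1]]'
```

```text
time_s: 4.08
position: [0.4616, -0.1945, 0.0379]
tool_rot: [[-1.0, -0.001, 0.009], [-0.001, 1.0, -0.013], [-0.009, -0.013, -1.0]]
ft_force: [-0.1, 0.1, 0.6]
grip_width: 0.0383
```

```bash
python3 -m pendant '[[[-1,2,-4],0,-0.1],[[0,0,0],0,-0.1],[[0,0,0],0,-0.6],[[0,0,0],0,-0.7],[[0,0,0],0,-0.9],[[0,0,0],0,-1],[[0,0,0],0,-1],[[0,0,0],0,-1]]' 40
```

```text
time_s: 5.08
position: [0.4609, -0.1923, 0.0349]
tool_rot: [[-1.0, -0.001, 0.011], [-0.001, 1.0, -0.014], [-0.011, -0.014, -1.0]]
ft_force: [-0.4, 0.1, 2.2]
grip_width: 0.0092
```

```bash
python3 -m pendant '[[[0,0,8],0,-1],[[0,0,8],0,-1],[[0,0,8],0,-1],[[0,0,10],0,-1],[[0,0,15],0,-1],[[0,0,30],0,-1],[[0,0,40],0,-1],[[0,0,40],0,-1],[[0,0,0],0,-1]]'
```

```text
time_s: 6.2
position: [0.4601, -0.1921, 0.2029]
tool_rot: [[-1.0, -0.001, 0.012], [-0.001, 1.0, -0.016], [-0.012, -0.016, -1.0]]
ft_force: [-0.8, -0.3, -1.7]
grip_width: 0.009
```

```bash
python3 -m pendant '[[[6,25,0],0,-1],[[12,44,0],0,-1],[[12,44,0],0,-1],[[12,44,0],0,-1],[[12,44,0],0.08,-1],[[12,44,0],0.08,-1],[[12,44,0],0.08,-1],[[12,44,0],0,-1],[[10,35,0],0,-1],[[5,15,0],0,-1],[[0,0,0],0,-1],[[0,0,0],0,-1]]'
```

```text
time_s: 7.7
position: [0.5612, 0.2019, 0.1925]
tool_rot: [[-0.97, -0.243, -0.004], [-0.243, 0.97, -0.014], [0.007, -0.012, -1.0]]
ft_force: [0.8, -0.3, -0.8]
grip_width: 0.0091
```

```bash
python3 -m pendant '[[[1,6,-25],0,-1],[[0,0,-25],0,-1],[[0,1,-15],0,-1],[[0,0,0],0,-1],[[0,0,0],0,-1]]'; python3 - <<'E'
from h import *
snap("c")
a=cv2.imread("pics/c_top.png");b=cv2.imread("pics/c_scene.png")
cv2.imwrite("pics/crop4.png",np.hstack([cv2.resize(b[110:230,190:330],(560,480),interpolation=2)]))
E
```

```text
time_s: 8.32
position: [0.5628, 0.2042, 0.1277]
tool_rot: [[-0.971, -0.237, -0.001], [-0.237, 0.971, -0.014], [0.005, -0.013, -1.0]]
ft_force: [1.0, 0.2, -1.7]
grip_width: 0.0094
```

View pics/crop4.png

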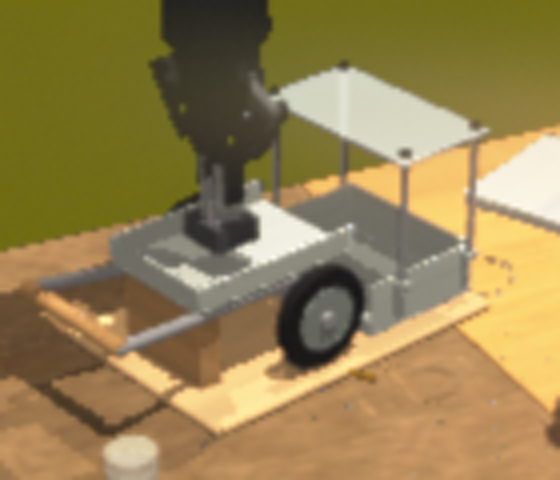

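The crop shows the die (222,225) hanging over the bed between the side walls, with the gripper clear of the cover. Lowering in small steps.

```bash
python3 -m pendant '[[[0,3,-8],0,-1],[[0,0,-6],0,-1],[[0,0,-3],0,-1],[[0,0,-2],0,-1],[[0,0,0],0,-1],[[0,0,0],0,-1]]'
```

```text
time_s: 9.18
position: [0.5629, 0.2078, 0.1082]
tool_rot: [[-0.971, -0.238, -0.0], [-0.238, 0.971, -0.014], [0.003, -0.013, -1.0]]
ft_force: [0.4, -0.0, -1.1]
grip_width: 0.0095
```

```bash
python3 -m pendant '[[[0,0,-2],0,-1],[[0,0,0],0,-1],[[0,0,0],0,-1]]';python3 -m pendant '[[[0,0,-1.5],0,-1],[[0,0,0],0,-1]]'
```

```text
time_s: 9.55
position: [0.5633, 0.2077, 0.1072]
tool_rot: [[-0.971, -0.238, 0.002], [-0.238, 0.971, -0.014], [0.002, -0.014, -1.0]]
ft_force: [0.3, -0.4, -0.6]
grip_width: 0.009
time_s: 9.8
position: [0.5634, 0.2077, 0.1072]
tool_rot: [[-0.971, -0.238, 0.003], [-0.238, 0.971, -0.014], [0.0, -0.014, -1.0]]
ft_force: [0.1, 0.8, -1.3]
grip_width: 0.009
```

```bash
python3 -m pendant '[[[0,0,-2],0,-1],[[0,0,0],0,-1],[[0,0,0],0,-1]]';python3 -m pendant '[[[0,0,-2],0,-1],[[0,0,0],0,-1]]'
```

```text
time_s: 10.18
position: [0.5636, 0.2076, 0.1071]
tool_rot: [[-0.971, -0.238, 0.005], [-0.238, 0.971, -0.014], [-0.001, -0.015, -1.0]]
ft_force: [0.1, 0.0, 0.2]
grip_width: 0.0091
time_s: 10.42
position: [0.5637, 0.2075, 0.1071]
tool_rot: [[-0.971, -0.238, 0.006], [-0.238, 0.971, -0.014], [-0.003, -0.015, -1.0]]
ft_force: [0.3, -0.7, -1.1]
grip_width: 0.0093
```

```bash
python3 -m pendant '[[[0,0,-4],0,-1]]'; python3 -m pendant '[[[0,0,0],0,-1],[[0,0,0],0,-1]]'
```

```text
time_s: 10.55
position: [0.564, 0.2074, 0.1067]
tool_rot: [[-0.971, -0.238, 0.009], [-0.238, 0.971, -0.014], [-0.005, -0.016, -1.0]]
ft_force: [-17.3, -6.3, 49.8]
grip_width: 0.0093
time_s: 10.8
position: [0.5641, 0.2074, 0.107]
tool_rot: [[-0.971, -0.238, 0.01], [-0.238, 0.971, -0.014], [-0.006, -0.016, -1.0]]
ft_force: [-0.1, -0.7, 0.6]
grip_width: 0.009
```

Contact is confirmed: the force rises while pushing and relaxes when holding. Release and go up.

```bash
python3 -m pendant '[[[0,0,0],0,-0.5],[[0,0,0],0,-0.3],[[0,0,0],0,-0.3],[[0,0,0],0,-0.3],[[0,0,8],0,-0.3],[[0,0,20],0,-0.3],[[0,0,40],0,-0.3],[[0,0,40],0,-0.3],[[-20,-5,10],0,-0.3],[[-50,-12,0],-0.18,-0.3],[[-50,-12,0],-0.18,-0.3],[[-10,0,0],-0.18,-0.3]]'; python3 - <<'E'
from h import *
snap("d")
a=cv2.imread("pics/d_top.png");b=cv2.imread("pics/d_scene.png")
cv2.imwrite("pics/crop5.png",np.hstack([cv2.resize(b[110:230,190:300],(440,480),interpolation=2),cv2.resize(a[130:230,160:235],(360,480),interpolation=2)]))
E
```

```text
time_s: 12.3
position: [0.4305, 0.1773, 0.231]
tool_rot: [[-0.95, 0.311, 0.004], [0.311, 0.95, -0.017], [-0.009, -0.015, -1.0]]
ft_force: [0.5, 0.7, 0.1]
grip_width: 0.0298
```

View pics/crop5.png

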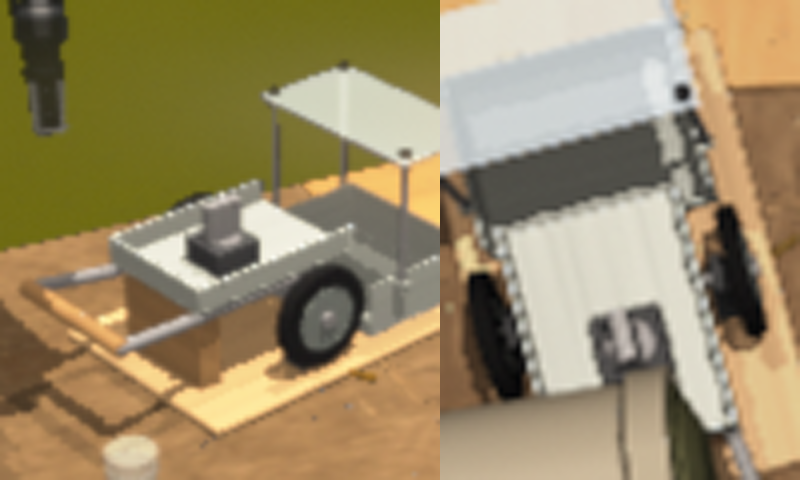

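The die stands upright in the bed (scene crop (222,240)). Now I'll turn for the handle.

```bash
python3 -m pendant '[[[0,0,0],-0.17,-0.1],[[0,0,0],-0.17,-0.1],[[0,0,0],-0.17,-0.1],[[0,0,0],-0.17,-0.1],[[0,0,0],-0.17,-0.1],[[0,0,0],-0.16,-0.1],[[6,0,-40],0,-0.1],[[0,0,-30],0,-0.1],[[0,0,0],0,-0.1],[[0,0,0],0,-0.1]]'
```

```text
time_s: 13.65
position: [0.4476, 0.1785, 0.163]
tool_rot: [[-0.256, 0.967, -0.003], [0.967, 0.256, -0.014], [-0.013, -0.006, -1.0]]
ft_force: [0.4, 0.0, 0.7]
grip_width: 0.0386
```

```bash
python3 -m pendant '[[[-11,-1,-20],0,-0.1],[[0,0,-20],0,-0.1],[[0,0,0],0,-0.1],[[0,0,0],0,-0.1]]';  python3 - <<'E'
from h import *
snap("e")
p=env.observe()["position"];print(p)
a=cv2.imread("pics/e_top.png");b=cv2.imread("pics/e_scene.png")
cv2.imwrite("pics/crop6.png",cv2.resize(b[130:220,180:270],(600,600),interpolation=2))
E
```

```text
time_s: 14.15
position: [0.44, 0.178, 0.1276]
tool_rot: [[-0.261, 0.965, 0.007], [0.965, 0.261, -0.012], [-0.014, 0.004, -1.0]]
ft_force: [-0.2, 0.7, 0.3]
grip_width: 0.0385
[0.43980995 0.17801176 0.12734384]
```

View pics/crop6.png

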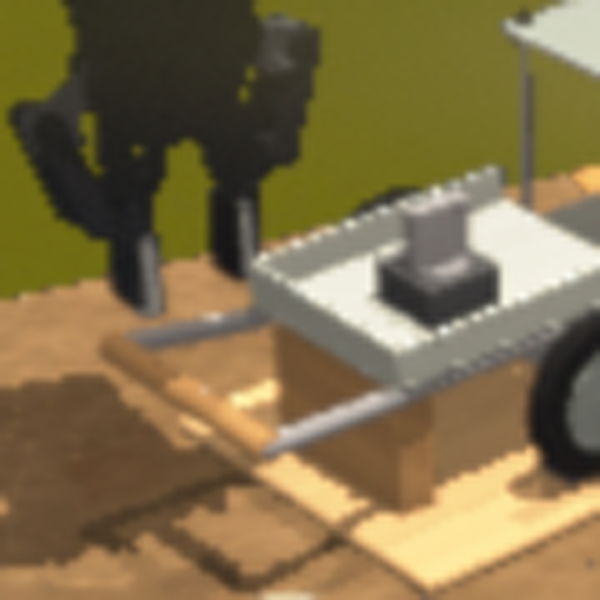

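The fingers straddle the bar: tips at (140,305) and (238,270), bar mid (190,395). Descending and gripping lightly.

```bash
python3 -m pendant '[[[-3,0,-20],0,-0.1],[[0,0,-20],0,-0.1],[[0,0,-20],0,-0.1],[[0,0,-5],0,-0.1],[[0,0,0],0,-0.1],[[0,0,0],0,-0.1]]'; python3 -m pendant '[[[0,0,-1],0,-0.3],[[0,0,0],0,-0.5],[[0,0,0],0,-0.7],[[0,0,0],0,-0.8],[[0,0,0],0,-0.8]]' 30
```

```text
time_s: 15.0
position: [0.4397, 0.1785, 0.0652]
tool_rot: [[-0.261, 0.965, 0.016], [0.965, 0.261, -0.011], [-0.015, 0.013, -1.0]]
ft_force: [0.6, 0.1, -0.8]
grip_width: 0.0385
time_s: 15.62
position: [0.4369, 0.1778, 0.0649]
tool_rot: [[-0.262, 0.965, 0.011], [0.965, 0.262, -0.013], [-0.015, 0.007, -1.0]]
ft_force: [0.3, 0.5, -1.9]
grip_width: 0.0127
```

```bash
python3 -m pendant '[[[1.6,0.4,8.3],0,-0.8],[[2.1,0.5,8.1],0,-0.8],[[2.4,0.6,8],0,-0.8],[[2.8,0.7,7.9],0,-0.8],[[3.2,0.8,7.7],0,-0.8],[[3.6,0.9,7.5],0,-0.8],[[4,1,7.4],0,-0.8],[[0,0,0],0,-0.8]]'
```

```text
time_s: 16.62
position: [0.4574, 0.1832, 0.1236]
tool_rot: [[-0.262, 0.965, 0.009], [0.965, 0.262, -0.013], [-0.015, 0.005, -1.0]]
ft_force: [-0.4, 0.8, -2.6]
grip_width: 0.0126
```

```bash
python3 -m pendant '[[[6,1.5,7.4],0,-0.8],[[4.9,1.3,6.7],0,-0.8],[[5.2,1.3,6.5],0,-0.8],[[5.4,1.4,6.2],0,-0.8],[[5.7,1.5,5.9],0,-0.8],[[6.1,1.6,5.7],0,-0.8],[[0,0,0],0,-0.8]]'
```

```text
time_s: 17.5
position: [0.4881, 0.1912, 0.1641]
tool_rot: [[-0.262, 0.965, -0.003], [0.965, 0.262, -0.016], [-0.015, -0.007, -1.0]]
ft_force: [-2.5, 1.0, 0.1]
grip_width: 0.013
```

```bash
python3 -m pendant '[[[6.5,1.7,4.5],0,-0.8],[[6.5,1.7,4.2],0,-0.8],[[6.5,1.7,4],0,-0.8],[[6.5,1.7,3.5],0,-0.8],[[6,1.6,3],0,-0.8],[[0,0,0],0,-0.8],[[0,0,0],0,-0.8]]'; python3 - <<'E'
from h import *
snap("f")
a=cv2.imread("pics/f_top.png");b=cv2.imread("pics/f_scene.png")
cv2.imwrite("pics/crop7.png",np.hstack([cv2.resize(b[100:220,190:320],(440,440),interpolation=2),cv2.resize(a[110:230,130:235],(360,440),interpolation=2)]))
E
```

```text
time_s: 18.38
position: [0.5175, 0.1989, 0.1872]
tool_rot: [[-0.263, 0.965, -0.008], [0.965, 0.263, -0.019], [-0.017, -0.013, -1.0]]
ft_force: [-3.0, -1.4, 1.1]
grip_width: 0.0125
```

View pics/crop7.png

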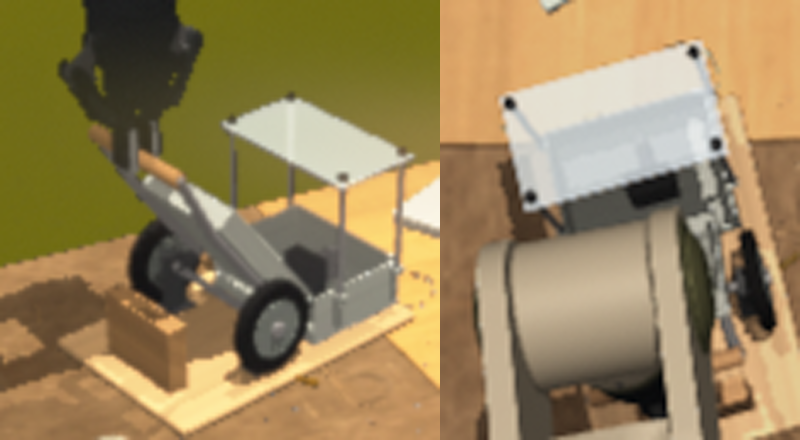

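The skip is tipped about 0.9 rad and a dark block lies in the tank near its front (scene (312,265), top (655,188)). I'll tip a little more, wait, and check whether the die is fully off the bed.

```bash
python3 -m pendant '[[[6.5,1.7,3],0,-0.8],[[5,1.3,2],0,-0.8],[[0,0,0],0,-0.8],[[0,0,0],0,-0.8],[[0,0,0],0,-0.8],[[0,0,0],0,-0.8],[[0,0,0],0,-0.8],[[0,0,0],0,-0.8],[[0,0,0],0,-0.8],[[0,0,0],0,-0.8]]'; python3 - <<'E'
from h import *
snap("g")
b=cv2.imread("pics/g_scene.png");a=cv2.imread("pics/g_top.png")
cv2.imwrite("pics/crop8.png",np.hstack([cv2.resize(b[135:205,245:315],(440,440),interpolation=2),cv2.resize(a[120:175,140:205],(360,305),interpolation=2)[:305] if 0 else cv2.resize(a[120:190,145:205],(360,440),interpolation=2)]))
w=cloud("scene",np.load("pics/g_scene.npy")); ax=np.array([.597,.219]); y=np.radians(14.3)
q=(w[...,:2]-ax)@np.array([[np.cos(y),-np.sin(y)],[np.sin(y),np.cos(y)]])
dark=b.max(2)<75
m=dark&(q[...,0]>.03)&(q[...,0]<.16)&(np.abs(q[...,1])<.08)&(w[...,2]>.005)&(w[...,2]<.12)
Q=np.c_[q[m],w[m][:,2]];print(m.sum(),Q.min(0),np.median(Q,0),Q.max(0))
E
```

```text
time_s: 19.73
position: [0.5285, 0.2018, 0.1931]
tool_rot: [[-0.263, 0.965, -0.009], [0.965, 0.263, -0.02], [-0.017, -0.014, -1.0]]
ft_force: [-4.2, -0.4, 2.7]
grip_width: 0.0129
140 [ 0.03088544 -0.07932978  0.02102854] [ 0.09348334 -0.01949115  0.0459047 ] [0.12598869 0.07066221 0.07051741]
```

View pics/crop8.png

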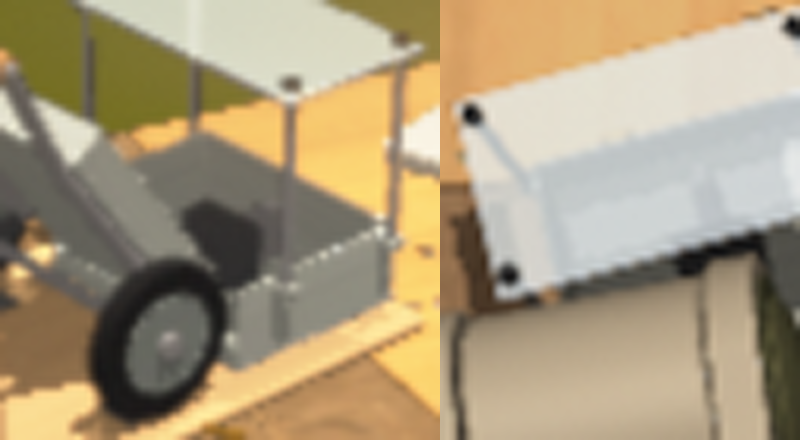

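```bash
python3 - <<'E'
from h import *
b=cv2.imread("pics/g_scene.png")
w=cloud("scene",np.load("pics/g_scene.npy")); ax=np.array([.597,.219]); y=np.radians(14.3)
q=(w[...,:2]-ax)@np.array([[np.cos(y),-np.sin(y)],[np.sin(y),np.cos(y)]])
for v in range(166,181,2):
    print(v,[(u,b[v,u].max(),*np.round(1000*np.r_[q[v,u],w[v,u,2]]).astype(int)) for u in range(273,292,3)])
E
```

```text
166 [(273, np.uint8(113), np.int64(138), np.int64(68), np.int64(21)), (276, np.uint8(109), np.int64(153), np.int64(69), np.int64(15)), (279, np.uint8(107), np.int64(155), np.int64(57), np.int64(19)), (282, np.uint8(112), np.int64(159), np.int64(46), np.int64(22)), (285, np.uint8(111), np.int64(157), np.int64(29), np.int64(30)), (288, np.uint8(115), np.int64(157), np.int64(15), np.int64(36)), (291, np.uint8(117), np.int64(87), np.int64(-71), np.int64(94))]
168 [(273, np.uint8(103), np.int64(140), np.int64(69), np.int64(12)), (276, np.uint8(55), np.int64(98), np.int64(8), np.int64(52)), (279, np.uint8(54), np.int64(105), np.int64(2), np.int64(52)), (282, np.uint8(94), np.int64(160), np.int64(47), np.int64(14)), (285, np.uint8(94), np.int64(126), np.int64(-3), np.int64(46)), (288, np.uint8(103), np.int64(136), np.int64(-6), np.int64(44)), (291, np.uint8(115), np.int64(84), np.int64(-74), np.int64(90))]
170 [(273, np.uint8(106), np.int64(95), np.int64(19), np.int64(41)), (276, np.uint8(50), np.int64(93), np.int64(3), np.int64(48)), (279, np.uint8(49), np.int64(93), np.int64(-11), np.int6
[... 1844 characters left out ...]
48), np.int64(95), np.int64(-24), np.int64(31)), (285, np.uint8(53), np.int64(106), np.int64(-25), np.int64(27)), (288, np.uint8(125), np.int64(131), np.int64(-13), np.int64(12)), (291, np.uint8(128), np.int64(91), np.int64(-68), np.int64(51))]
180 [(273, np.uint8(31), np.int64(10), np.int64(-77), np.int64(77)), (276, np.uint8(26), np.int64(19), np.int64(-81), np.int64(76)), (279, np.uint8(34), np.int64(34), np.int64(-77), np.int64(69)), (282, np.uint8(57), np.int64(98), np.int64(-21), np.int64(21)), (285, np.uint8(158), np.int64(65), np.int64(-70), np.int64(54)), (288, np.uint8(155), np.int64(77), np.int64(-70), np.int64(50)), (291, np.uint8(182), np.int64(84), np.int64(-76), np.int64(50))]
```

The die lies on its side on the tank floor (station x 92–112 mm, y about -20 mm, top at 52 mm = floor + 40), clear of the skip. Now lowering the handle gently along the arc.

```bash
python3 -m pendant '[[[-4.5,-1.1,-2.2],0,-0.8],[[-7.2,-1.8,-3.9],0,-0.8],[[-7,-1.8,-4.3],0,-0.8],[[-6.8,-1.7,-4.6],0,-0.8],[[-6.6,-1.7,-5],0,-0.8],[[-6.2,-1.6,-5.3],0,-0.8],[[-6.1,-1.6,-5.7],0,-0.8],[[0,0,0],0,-0.8]]'
```

```text
time_s: 20.82
position: [0.4824, 0.1897, 0.1597]
tool_rot: [[-0.262, 0.965, -0.004], [0.965, 0.262, -0.019], [-0.017, -0.009, -1.0]]
ft_force: [-0.4, -0.7, 1.1]
grip_width: 0.0128
```

```bash
python3 -m pendant '[[[-5.5,-1.4,-6.1],0,-0.8],[[-5.3,-1.4,-6.3],0,-0.8],[[-5,-1.3,-6.6],0,-0.8],[[-4.6,-1.2,-6.8],0,-0.8],[[-4.2,-1.1,-7],0,-0.8],[[-3.9,-1,-7.3],0,-0.8],[[-3.5,-0.9,-7.5],0,-0.8],[[0,0,0],0,-0.8]]'
```

```text
time_s: 21.82
position: [0.4485, 0.1809, 0.1086]
tool_rot: [[-0.262, 0.965, -0.004], [0.965, 0.262, -0.019], [-0.017, -0.009, -1.0]]
ft_force: [0.8, 0.2, -0.7]
grip_width: 0.0127
```

```bash
python3 -m pendant '[[[-3.1,-0.8,-7.6],0,-0.8],[[-2.7,-0.7,-7.8],0,-0.8],[[-2.3,-0.6,-8],0,-0.8],[[-1.8,-0.4,-8],0,-0.8],[[-0.8,-0.2,-4],0,-0.8],[[-0.3,-0.1,-2],0,-0.8],[[0,0,0],0,-0.8]]'
```

```text
time_s: 22.7
position: [0.4368, 0.1778, 0.0685]
tool_rot: [[-0.262, 0.965, -0.004], [0.965, 0.262, -0.019], [-0.017, -0.009, -1.0]]
ft_force: [0.2, -1.4, 0.3]
grip_width: 0.0125
```

```bash
python3 -m pendant '[[[0,0,-3],0,-0.8]]'; python3 -m pendant '[[[0,0,-3],0,-0.8]]'; python3 -m pendant '[[[0,0,0],0,-0.8],[[0,0,0],0,-0.8]]'
```

```text
time_s: 22.82
position: [0.4368, 0.1778, 0.0674]
tool_rot: [[-0.263, 0.965, -0.003], [0.965, 0.263, -0.019], [-0.018, -0.008, -1.0]]
ft_force: [-13.4, -2.8, 52.3]
grip_width: 0.0128
time_s: 22.95
position: [0.4368, 0.1778, 0.0674]
tool_rot: [[-0.263, 0.965, -0.001], [0.965, 0.263, -0.019], [-0.018, -0.006, -1.0]]
ft_force: [-14.1, -3.5, 50.1]
grip_width: 0.0125
time_s: 23.2
position: [0.4368, 0.1778, 0.0686]
tool_rot: [[-0.263, 0.965, 0.0], [0.964, 0.263, -0.019], [-0.019, -0.005, -1.0]]
ft_force: [0.8, -0.8, -2.8]
grip_width: 0.0129
```

Firm resistance means the skip is on its rest. Release slowly, back off and check.

```bash
python3 -m pendant '[[[0,0,0],0,-0.6],[[0,0,0],0,-0.4],[[0,0,0],0,-0.1],[[0,0,0],0,-0.1],[[0,0,0],0,-0.1],[[0,0,10],0,-0.1],[[0,0,20],0,-0.1],[[0,0,40],0,-0.1],[[0,0,40],0,-0.1],[[-20,-20,30],0,-0.1],[[-30,-50,0],0,-0.1],[[-10,-50,0],0,-0.1]]'; python3 -m pendant '[[[0,-40,0],0,-0.1],[[0,-40,0],0,-0.1],[[0,0,0],0,-0.1],[[0,0,0],0,-0.1]]'; python3 - <<'E'
from h import *
snap("i")
b=cv2.imread("pics/i_scene.png");a=cv2.imread("pics/i_top.png")
cv2.imwrite("pics/crop9.png",np.hstack([cv2.resize(b[110:310,180:380],(400,400),interpolation=2),cv2.resize(a[110:310,130:410],(400,286),interpolation=2)[:286] if 0 else cv2.resize(a[100:300,150:350],(400,400),interpolation=2)]))
for n in("top","scene"):
    w0=cloud(n,np.load(f"pics/a_{n}.npy"));w=cloud(n,np.load(f"pics/i_{n}.npy"))
    q=(w0[...,:2]-[.577,.213]); 
    m=(np.hypot(q[...,0],q[...,1])<.035)&(abs(w0[...,2]-.08)<.01); print(n,"bed z before/after",np.nanmedian(w0[m][:,2]),np.nanmedian(w[m][:,2]))
    q=(w0[...,:2]-[.437,.178]); m=(np.hypot(q[...,0],q[...,1])<.03)&(w0[...,2]>.07)&(w0[...,2]<.1); print("handle",np.nanmedian(w0[m],0),np.nanmedian(w[m],0))
E
```

```text
time_s: 24.7
position: [0.3745, 0.0571, 0.2163]
tool_rot: [[-0.269, 0.963, 0.003], [0.963, 0.269, -0.02], [-0.02, -0.003, -1.0]]
ft_force: [1.1, -1.0, 0.6]
grip_width: 0.0385
time_s: 25.2
position: [0.3731, -0.027, 0.2192]
tool_rot: [[-0.265, 0.964, 0.007], [0.964, 0.265, -0.022], [-0.023, 0.001, -1.0]]
ft_force: [0.7, 0.3, 0.5]
grip_width: 0.0385
top bed z before/after 0.0815894844699675 0.08132419559078455
handle [0.43722889 0.17903666 0.08648919] [0.43727445 0.17894851 0.086914  ]
scene bed z before/after 0.08084732455639346 0.08064217873968121
handle [0.43499669 0.17754624 0.08502412] [0.43465555 0.15919898 0.08632096]
```

View pics/crop9.png

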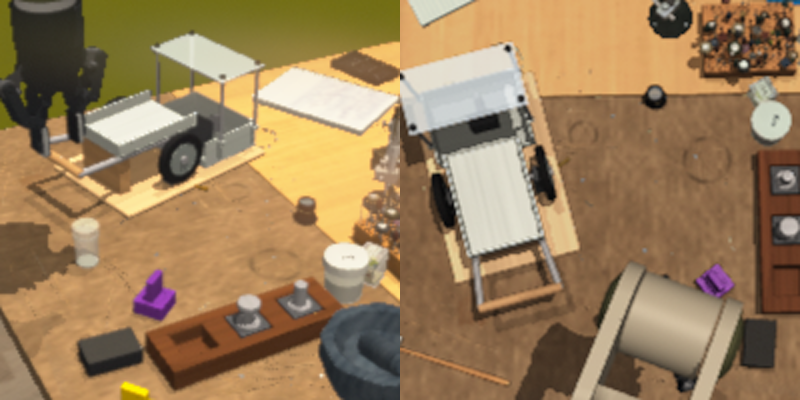

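The final view shows the skip level, the die in the tank (top crop (485,122)), the other two dies in their pockets with the tab die's pocket empty, and the bystanders in view undisturbed. Handing in.

```bash
python3 -c "
from rig import ticket
print(ticket.close_job())"
```

```text
the job is handed in; nothing more can be done
None
```

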